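Free the pawl and lower the dish lamp

ROBOT

A 7-joint arm with a two-finger parallel gripper is mounted at the origin on the work surface. World frame = base frame: x ahead of the robot, y to its left, z up, the work surface at z = 0. Lengths are in mm, angles in rad, forces in N, time in s.
With the tool pointing down it reaches from about 425 to 975 mm from the base axis. Payload 16.7 kg.
Tool frame: the origin (TCP) lies at the very end of the fingers, on their centre line; the grasp point (between the pads) lies 19 mm behind it; z points along the fingers, y is the line along which they close (so a half turn about z gives the same grasp; the last joint's range is limited). The gripper opens to 85 mm and grips with 20 to 120 N. Pads are 22 mm wide; open, the fingers measure 114 mm over their backs; the gripper's body (76 mm by 85 mm) begins 54 mm behind the grasp point. The pads swing forward as they close: fully open they stand 13 mm farther back than shut.
Start: joints at [1.103, 0.426, 0.074, 1.606, -0.034, 1.111, -0.067], TCP at [211.532, -640.961, 231.302] pointing down, gripper open.
Joint ranges: [-2.85, 2.85], [-0.5, 2.14], [-1.23, 1.37], [0.21, 2.46], [-1.02, 4.16], [0.16, 2.05], [-2.73, 2.73]. Speed limits (rad/s): [1.89, 1.89, 2.39, 2.39, 3.01, 3.01, 3.01].

INTERFACE

Orientations are given as a rotation vector (axis times angle).
In Python, from station import bot, viewer gives the robot as it stands.
- The arm moves only by the shell command python3 -m inch 'ROWS' [FORCE]. ROWS is JSON, one flat list of numbers, 7 for each row, row after row: the shift along the tool's x, y, z in m, then the turn, a rotation vector about the tool's x, y, z in degrees, then the opening, from 0 (shut) to 1 (fully open). A call has exactly 8 rows; each row shifts and turns the commanded pose from where the row before left it, along the tool's axes as they then stand; what a row does not reach is not made up. A row lasts 1/10 s, in which the tool goes at most 50 mm and 8.59 degrees, less where a joint would pass 70% of its speed; a pose out of reach is approached as far as the arm can. A call with a gripper value outside its range is refused whole. The fingers move at their own pace and stop on an object; FORCE is the grip in N (left out, the last holds). Time passes only in rows, so rows that do not move let the fingers close, or fill a call up. It gives the time, the measured TCP pose, the force, the opening and the grip force at its end, in the units of the state.
- bot.state(): the state, without advancing time (a new reading comes with each control period).
- viewer.camera(name): name is "side" or "top" or "wrist"; returns a dict with "image" (480x640x3 uint8, red, green, blue), "fx", "fy", "cx", "cy" (pixels), "extrinsics" (4x4, takes a point from camera to world coordinates). Camera axes: x right, y up, looking along -z (the intrinsics and any distortion apply to the point x, -y, -z); pixel columns grow to the right and rows downward; lengths in mm; the calibration is good to about 2 mm. A picture is of the moment at which its call begins. There is no depth.
- bot.job_done(): hands the job in; it is judged then, once.
Trained networks look in a picture, given as the dict that the camera call returned (one of the last four; its "shot" number tells which), for a name from the list of things; names that differ only in an ending like _2 or _b are one class to them, and where a whole thing is asked for, a point or a joint stands for the part that bears it (a point fixed in the world has none). Each returns a list of dicts, best first, with "confidence" (0 to 1); they miss things now and then, are a little off and sometimes report something else, mostly with a low value. They report only what shows in the picture. A call takes as long as a camera call. They do not tell look-alikes from the thing itself.
- viewer.boxes_of(label, picture): "pixel" ([row, column] in pixels, amid what is visible of it).
- viewer.masks_of(label, picture): "mask" (480x640 bool, what is visible of it) and "pixel" ([row, column] in pixels, amid what is visible of it).
The state is a dict: "clock": time; "joint_positions": joint angles; "qvel": joint speeds; "effort": joint torques, N m; "tcp_pos": TCP position; "tcp_rot": TCP orientation; "ft_force": force on the tool from outside, world axes, zero at the start; "torque": the same for the moment, N m; "grip_width": finger opening in mm; "finger_force": force on a finger pad.
Only numpy, scipy, OpenCV 4.12 (cv2) and the standard library are available. Lean on these libraries where they do the work, as an engineer would, in place of code of your own. Each camera call takes 0.05 s, during which the arm holds its last target. There are 200 camera calls.

TASK

Pick up the blue-handled steel rod (not the brush), put its shaft under the red finger plate of the pawl on the lamp stand and flick the pawl well up off the ratchet wheel, to about 45 degrees or more, touching the pawl only with the rod, never with the gripper. Then push the lamp head all the way down over the specimen dish. Finish with the pawl still up and the rod lying flat on the table, with the brush, the jar and the loose glass dish undisturbed.

Things in the scene. Friction and masses are not known exactly. Their poses are not given: they have to be found in the camera images.
- rod: Prying rod on the table, 100 g: blue square handle 110 long, 20 x 20 mm, and a steel shaft, diameter 8, 110 long, in line out of one end. Origin: centre of the handle's underside. x runs along the shaft: handle x -55 to 55, shaft 55 to 165 (tip), shaft axis 10 above the underside. Balance point about x = 40. z up.
- pawl: Pawl on the stand: steel arm 8 thick, 14 wide (mm), pointing to its -x, with a red finger plate: x -110 to -76, y -20 to 20, z -4 to 4. Origin: on the pivot, 127 above the table. y: pivot axis. Starts within 4 degrees of level; swings up about +y to 86 degrees. 1 to 2 N at the plate moves it; stiff pivot, stays where left. Below 12 degrees it blocks the lamp.
- stand: Fixed lamp stand. Origin: on the table under the 36 mm square column (191 high); axes as the lowered pawl's; pawl pivot at x 35, y 42. White base 20 high: x -80 to 80, y -185 to 70. Ratchet wheel, radius 30, under the pawl arm at x -30 to 30. Below the red plate it is clear down to the base, and open towards +y: slide the rod in there along -y and lift.
- lamp: White lamp head, 84 diameter x 35 high (mm), black disc on its flat top, on a slide on the column. Origin: centre of the top, 125 from the column towards the stand's -y. Top starts 165 above the table; at the lower stop it is 105, 60 lower. Slide is stiff: it does not sink by itself and stays where left; once the pawl is up, 3 to 6 N straight down on the top moves it.
- brush: Bystander: a brush lying on the table near the rod, a similar length; leave it. Origin: centre of its underside, handle towards its -x.
- jar: Bystander: clear specimen jar with white lid, 60 diameter x 85 high (mm), standing. Origin: centre of its underside.
- dish: Bystander: loose shallow glass dish, 90 diameter x 16 high (mm), on the table. Origin: centre of its underside.
Not all that is in view belongs to the job. Of the things like the rod, leave any that is brown or pink; of the rest the larger one is meant.

How it is judged:
By the outcome, as a careful person would: the job done as asked, in the order asked, and still so for the second after the job is handed in, with the robot touching nothing.
It also fails if it takes over 54 s, if anything falls off the work surface, if the arm or the gripper's body presses on something with over 40 N, if the wrist force passes 120 N, or if a joint passes its speed limit or range.

## Working session

There is one attempt and no reset: what is moved stays moved. The work goes in short steps, Python scripts to look and compute and a shell command to move; the robot and the scene stay as the last step left them, time stands still between calls to the robot, and variables do not carry over. Pictures are saved under pics/ and viewed, at most 10 in all, crops included, and the job is handed in when it is done.

```bash
ls; mkdir -p pics; cat > h.py <<'E'
import numpy as np, cv2
from station import bot, viewer
from scipy.spatial.transform import Rotation as R
def save(p,n): cv2.imwrite(f'pics/{n}.png',p['image'][:,:,::-1])
def ray(p,rc):
    E=np.array(p['extrinsics']); r,c=rc
    d=np.array([(c-p['cx'])/p['fx'],-(r-p['cy'])/p['fy'],-1.]); return E[:3,3],E[:3,:3]@d
def atz(p,rc,z):
    o,d=ray(p,rc); return o+d*(z-o[2])/d[2]
def proj(p,X):
    E=np.array(p['extrinsics']); q=(np.atleast_2d(X)-E[:3,3])@E[:3,:3]
    return np.c_[p['cy']-p['fy']*q[:,1]/-q[:,2], p['cx']+p['fx']*q[:,0]/-q[:,2]]
E
python3 - <<'E'
from h import *
np.set_printoptions(precision=1,suppress=True)
s=bot.state(); print(s['clock'],s['tcp_pos'],R.from_rotvec(s['tcp_rot']).as_matrix())
for n in('top','side'):
    p=viewer.camera(n); save(p,n+'0'); print(n,[k for k in p],p['fx'],p['cx'],p['cy'],np.array(p['extrinsics']))
    for l in('rod','pawl','stand','lamp','brush','jar','dish'):
        for d in viewer.masks_of(l,p):
            print(l,round(d['confidence'],2),np.round(d['pixel']),d['mask'].sum(),atz(p,d['pixel'],{'pawl':127,'lamp':165,'jar':85,'rod':10}.get(l,0)))
E
```

```text
pics
0.0 [ 211.4 -640.6  230.6] [[ 0.9  0.3 -0. ]
 [ 0.3 -0.9  0. ]
 [-0.  -0.  -1. ]]
top ['image', 'fx', 'fy', 'cx', 'cy', 'extrinsics', 'shot'] 571.8999442086026 318.4804104036264 235.89794375719038 [[  -0.     1.    -0.2  151.1]
 [  -1.    -0.    -0.    84.3]
 [  -0.     0.2    1.  1658.5]
 [   0.     0.     0.     1. ]]
rod 0.89 [225. 242.] 351 [554.3 319.2  10. ]
rod 0.89 [234. 147.] 324 [530.1 601.4  10. ]
rod 0.58 [184. 203.] 146 [683.4 441.   10. ]
rod 0.53 [319. 222.] 223 [278.9 370.6  10. ]
stand 0.71 [211. 380.] 4623 [597.4 -93.2   0. ]
lamp 0.75 [200. 404.] 1253 [ 583.2 -141.   165. ]
brush 0.8 [265. 241.] 740 [437.2 321.6   0. ]
jar 0.64 [277. 496.] 536 [ 383.2 -399.5   85. ]
dish 0.58 [191. 280.] 651 [661.9 207.2   0. ]
side ['image', 'fx', 'fy', 'cx', 'cy', 'extrinsics', 'shot'] 479.0355915787884 328.99808327853106 248.4901544023432 [[ -1.    0.1  -0.1 371.6]
 [ -0.2  -0.8   0.6 814.6]
 [  0.    0.6   0.8 988.9]
 [  0.    0.    0.    1. ]]
rod 0.84 [349. 276.] 635 [568.  311.6  10. ]
rod 0.82 [397. 206.] 317 [687.8 444.6  10. ]
rod 0.74 [394. 400.] 418 [281.4 375.4  10. ]
rod 0.68 [469. 274.] 370 [513.2 562.6  10. ]
pawl 0.75 [215. 313.] 304 [536.1  -5.7 127. ]
stand 0.6 [216. 296.] 4684 [ 605.9 -114.5    0. ]
lamp 0.95 [172. 303.] 988 [ 581.8 -120.4  165. ]
brush 0.95 [363. 330.] 1198 [441.4 321.5   0. ]
brush 0.46 [303. 248.] 865 [664.1 194.7   0. ]
jar 0.62 [149. 376.] 529 [ 406.4 -344.7   85. ]
jar 0.47 [215. 297.] 4772 [583.6 -38.7  85. ]
dish 0.95 [306. 248.] 882 [663.4 202.9   0. ]
```

View pics/top0.png

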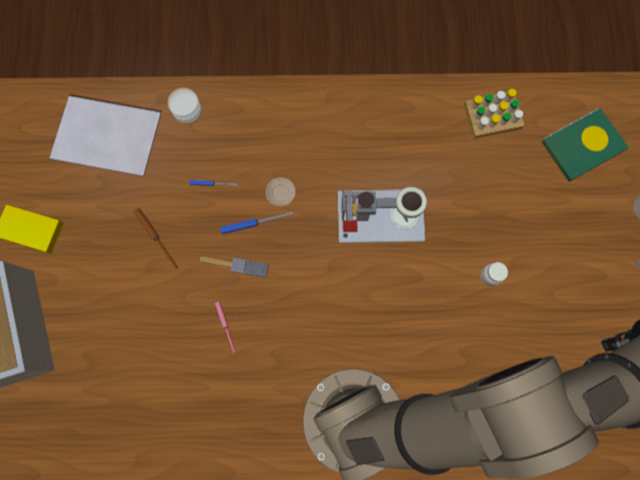

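View pics/side0.png

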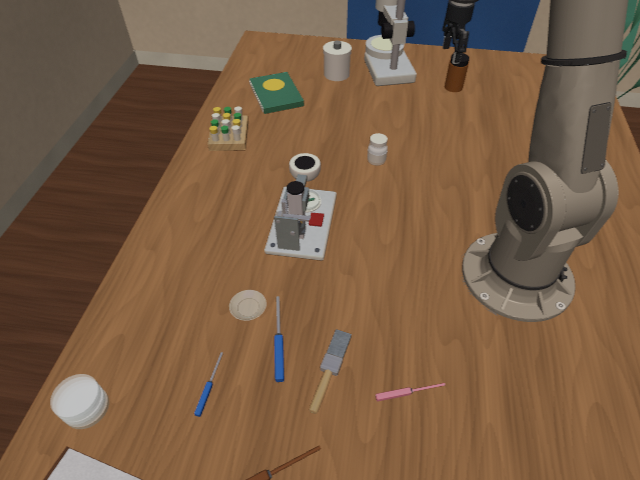

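The large blue rod's handle is at top (225,240), with its shaft tip near (213,293) by the glass dish. The small blue rod is at (184,203). The red plate is at top (227,350), and the lamp disc at (201,411). The stand axes look about parallel to the world axes.

```bash
python3 - <<'E'
from h import *
np.set_printoptions(precision=1,suppress=True)
P={n:viewer.camera(n) for n in('top','side')}
def cen(m): 
    n,l,s,c=cv2.connectedComponentsWithStats(m.astype(np.uint8)); i=1+np.argmax(s[1:,4]); return c[i][::-1], l==i, s[i,4]
def tri(a,b):
    A=[];B=[]
    for n,rc in(('top',a),('side',b)):
        o,d=ray(P[n],rc); d/=np.linalg.norm(d); M=np.eye(3)-np.outer(d,d); A.append(M);B.append(M@o)
    x=np.linalg.lstsq(np.vstack(A),np.hstack(B),rcond=None)[0]; return x
red={};disc={}
box={'red':{'top':(215,240,335,365),'side':(205,235,300,335)},'disc':{'top':(185,218,395,428),'side':(150,185,286,324)},'blue':{'top':(210,240,215,300),'side':(290,385,265,295)}}
res={}
for k in box:
    for n in P:
        im=P[n]['image'].astype(int); r,g,b=im[...,0],im[...,1],im[...,2]
        m={'red':(r>90)&(r>2.2*g)&(r>2.2*b)&(g<60),'disc':(r+g+b<170),'blue':(b>90)&(b>1.6*r)}[k]
        q=np.zeros_like(m);a=box[k][n];q[a[0]:a[1],a[2]:a[3]]=1
        c,mm,s=cen(m&q); res[k,n]=c
        print(k,n,c,s,[atz(P[n],c,z) for z in {'red':(131,),'disc':(165,),'blue':(15,)}[k]])
        if k=='blue':
            pts=np.argwhere(mm); w=np.array([atz(P[n],x,15)[:2] for x in pts]); e=cv2.PCACompute2(w.astype(np.float32),None); print('yaw',np.degrees(np.arctan2(*e[1][0][::-1])), 'ext',np.ptp((w-w.mean(0))@e[1][0]))
            for d in viewer.masks_of('rod',P[n])[:2]:
                y,x=np.nonzero(d['mask']); w=np.array([atz(P[n],t,12)[:2] for t in zip(y,x)]); print(' mask ends',w[w[:,1].argmin()],w[w[:,1].argmax()])
    print(k,tri(res[k,'top'],res[k,'side']))
for l in ('dish','jar'):
    for n in P: print(l,n,[atz(P[n],d['pixel'],8) for d in viewer.masks_of(l,P[n])[:1]])
E
```

```text
red top [225.6 349.8] 126 [array([521.1,   5.5, 131. ])]
red side [219.1 316. ] 157 [array([525.1,  10.1, 131. ])]
red [524.4   5.1 125. ]
disc top [202.5 411.9] 179 [array([ 575.8, -162.2,  165. ])]
disc side [162.2 304.3] 196 [array([ 585.1, -158.3,  165. ])]
disc [ 582.  -163.5  159.3]
blue top [225.8 238.1] 232 [array([551.6, 329.9,  15. ])]
yaw 103.60947 ext 108.62991471591569
 mask ends [430.3 506.1] [606.9 640. ]
 mask ends [575.4 233.1] [546.2 384. ]
blue side [358.5 278.7] 394 [array([554.7, 336.3,  15. ])]
yaw 103.63928 ext 114.08764955083981
 mask ends [436.8 508.4] [559.7 589.1]
 mask ends [595.2 176.5] [549.9 385.7]
blue [555.4 331.4   4.6]
dish top [array([663.8, 205.7,   8. ])]
dish side [array([663.9, 206.5,   8. ])]
jar top [array([ 399.8, -422.5,    8. ])]
jar side [array([ 408.1, -458.9,    8. ])]
```

```bash
cat >> h.py <<'E'
def plan(wps, start=None, opening=1):
    """wps: (x,y,z,yaw_of_tool_x_deg,nrows[,opening]); prints rows in tool axes (tool kept straight down)"""
    s=bot.state(); p=np.array(s['tcp_pos']); M=R.from_rotvec(s['tcp_rot'])
    if start is not None: p=np.array(start[:3]); M=R.from_euler('ZX',[start[3],180],degrees=True)
    k=0
    for w in wps:
        n=int(w[4]); dp=(np.array(w[:3])-p)/n; T=R.from_euler('ZX',[w[3],180],degrees=True)
        dr=(M.inv()*T).as_rotvec(degrees=True)/n; 
        for i in range(n):
            sh=np.round(M.inv().apply(np.array(w[:3])-p)/(n-i)/1000,3); 
            rv=np.round((M.inv()*T).as_rotvec(degrees=True)/(n-i),1)
            print(','.join(f'{v:g}' for v in [*(sh+0.),*(rv+0.),w[5] if len(w)>5 else opening])+(',' if (k+1)%8 else '   <<')); k+=1
            p=p+M.apply(sh*1000); M=M*R.from_rotvec(rv,degrees=True)
def st():
    s=bot.state(); M=R.from_rotvec(s['tcp_rot']).as_matrix()
    print('t',round(s['clock'],2),'tcp',np.round(s['tcp_pos'],1),'yaw',round(np.degrees(np.arctan2(M[1,0],M[0,0])),1),'zax',np.round(M[:,2],3),'q',np.round(s['joint_positions'],2),'F',np.round(s['ft_force'],1),'w',round(s['grip_width'],1),'ff',np.round(s['finger_force'],1))
E
python3 - <<'E'
from h import *
st(); plan([(480,-300,245,50,10),(540,10,245,80,7),(559,308,150,103.6,7)])
E
```

```text
t 1.2 tcp [ 211.5 -641.   231.3] yaw 18.3 zax [ 0.  0. -1.] q [ 1.1   0.43  0.07  1.61 -0.03  1.11 -0.07] F [ 0.7  0.3 -0.7] w 85.1 ff 0.0
0.036,-0.024,-0.001,0,0,-3.2,1,
0.037,-0.022,-0.001,0,0,-3.2,1,
0.039,-0.02,-0.001,0,0,-3.2,1,
0.04,-0.018,-0.002,0,0,-3.2,1,
0.041,-0.015,-0.001,0,0,-3.2,1,
0.041,-0.013,-0.002,0,0,-3.1,1,
0.042,-0.011,-0.001,0,0,-3.2,1,
0.042,-0.008,-0.002,0,0,-3.1,1   <<
0.043,-0.006,-0.001,0,0,-3.2,1,
0.044,-0.004,-0.002,0,0,-3.1,1,
0.039,-0.022,0,0,0,-4.3,1,
0.041,-0.019,0,0,0,-4.3,1,
0.042,-0.016,0,0,0,-4.3,1,
0.043,-0.012,0,0,0,-4.3,1,
0.044,-0.009,0,0,0,-4.3,1,
0.045,-0.006,0,0,0,-4.3,1   <<
0.045,-0.003,0,0,0,-4.2,1,
0.042,-0.005,0.014,0,0,-3.4,1,
0.043,-0.002,0.014,0,0,-3.4,1,
0.043,0,0.013,0,0,-3.4,1,
0.043,0.003,0.014,0,0,-3.4,1,
0.042,0.006,0.013,0,0,-3.3,1,
0.042,0.008,0.014,0,0,-3.4,1,
0.041,0.01,0.013,0,0,-3.3,1   <<
```

```bash
python3 -m inch '[0.036,-0.024,-0.001,0,0,-3.2,1, 0.037,-0.022,-0.001,0,0,-3.2,1, 0.039,-0.02,-0.001,0,0,-3.2,1, 0.04,-0.018,-0.002,0,0,-3.2,1, 0.041,-0.015,-0.001,0,0,-3.2,1, 0.041,-0.013,-0.002,0,0,-3.1,1, 0.042,-0.011,-0.001,0,0,-3.2,1, 0.042,-0.008,-0.002,0,0,-3.1,1]'; python3 -c "
from h import *
st()"
```

```text
clock: 2.0
tcp_pos: [426.8, -366.8, 242.6]
tcp_rot: [2.915, 1.171, 0.0]
ft_force: [1.3, 0.7, 0.5]
grip_width: 85.3
finger_force: 0.0
t 2.0 tcp [ 426.8 -366.8  242.6] yaw 43.8 zax [ 0. -0. -1.] q [ 0.73  0.24 -0.16  1.84  0.04  1.06 -0.25] F [1.3 0.7 0.5] w 85.3 ff 0.0
```

```bash
python3 -m inch '[0.043,-0.006,-0.001,0,0,-3.2,1, 0.044,-0.004,-0.002,0,0,-3.1,1, 0.039,-0.022,0,0,0,-4.3,1, 0.041,-0.019,0,0,0,-4.3,1, 0.042,-0.016,0,0,0,-4.3,1, 0.043,-0.012,0,0,0,-4.3,1, 0.044,-0.009,0,0,0,-4.3,1, 0.045,-0.006,0,0,0,-4.3,1]' && python3 -m inch '[0.045,-0.003,0,0,0,-4.2,1, 0.042,-0.005,0.014,0,0,-3.4,1, 0.043,-0.002,0.014,0,0,-3.4,1, 0.043,0,0.013,0,0,-3.4,1, 0.043,0.003,0.014,0,0,-3.4,1, 0.042,0.006,0.013,0,0,-3.3,1, 0.042,0.008,0.014,0,0,-3.4,1, 0.041,0.01,0.013,0,0,-3.3,1]'; python3 - <<'E'
from h import *
st(); p=viewer.camera('wrist'); save(p,'w1')
im=p['image'].astype(int); r,g,b=im[...,0],im[...,1],im[...,2]
m=((b>80)&(b>1.6*r)&(b>1.2*g)).astype(np.uint8); n,l,s,c=cv2.connectedComponentsWithStats(m)
for i in np.argsort(-s[1:,4])[:3]+1:
    y,x=np.nonzero(l==i); w=np.array([atz(p,t,18)[:2] for t in zip(y,x)],np.float32); print(s[i],c[i],'rect',cv2.minAreaRect(w))
st()
E
```

```text
clock: 2.8
tcp_pos: [531.6, -32.9, 245.7]
tcp_rot: [2.476, 1.932, 0.001]
ft_force: [0.8, -0.3, 0.1]
grip_width: 85.3
finger_force: 0.0
clock: 3.6
tcp_pos: [559.2, 309.6, 149.7]
tcp_rot: [1.941, 2.47, 0.0]
ft_force: [0.1, -0.2, -0.3]
grip_width: 85.6
finger_force: 0.0
t 3.6 tcp [559.2 309.6 149.7] yaw 103.7 zax [ 0. -0. -1.] q [-0.16  0.52 -0.6   1.73  0.34  1.   -0.65] F [ 0.1 -0.2 -0.3] w 85.6 ff 0.0
[ 309  133   25  134 3156] [321.34220532 198.50031686] rect ((554.2314453125, 330.2658386230469), (19.195240020751953, 108.5769271850586), 13.73384952545166)
[ 501   45   61  102 2048] [531.81103516  94.90478516] rect ((686.9251708984375, 444.7703552246094), (72.30725860595703, 16.061904907226562), 86.91458129882812)
[513 111   1   1   1] [513. 111.] rect ((678.2728271484375, 432.8017578125), (0.0, 0.0), 0.0)
t 3.65 tcp [557.  316.9 148. ] yaw 104.2 zax [-0.002  0.004 -1.   ] q [-0.16  0.52 -0.61  1.73  0.34  1.   -0.65] F [-6.1  4.7 -2. ] w 85.5 ff 0.0
```

View pics/w1.png

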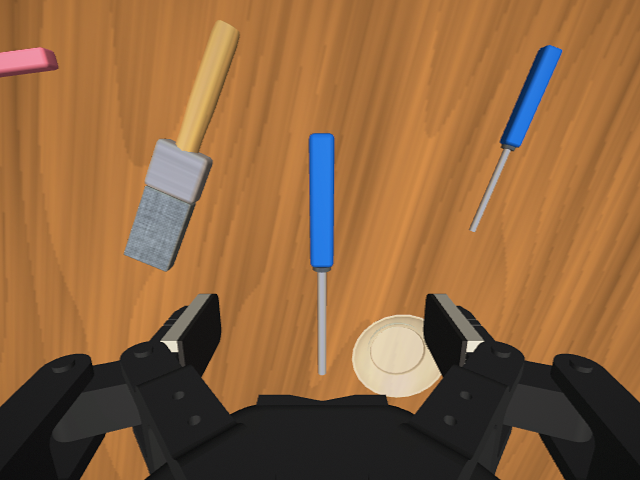

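The wrist view has the big blue rod centred between the fingers: handle (200,321), shaft down to (375,322). The dish at (355,397) is clear of the descent, and the brush is far to the left.

```bash
python3 -m inch '[0,0,0.03,0,0,0,1, 0,0,0.035,0,0,0,1, 0,0,0.035,0,0,0,1, 0.002,0,0.03,0,0,0,1, 0,0,0.013,0,0,0,1, 0,0,0.004,0,0,0,1, 0,0,0,0,0,0,0, 0,0,0,0,0,0,0]' 80 && python3 -m inch '[0,0,0,0,0,0,0, 0,0,0,0,0,0,0, 0,0,0,0,0,0,0, 0,0,0,0,0,0,0, 0,0,0,0,0,0,0, 0,0,0,0,0,0,0, 0,0,0,0,0,0,0, 0,0,0,0,0,0,0]' 100; python3 -c "
from h import *
st()"
```

```text
clock: 4.45
tcp_pos: [559.5, 310.4, 4.9]
tcp_rot: [1.943, 2.467, 0.003]
ft_force: [-0.4, -0.1, 0.3]
grip_width: 59.3
finger_force: 0.0
clock: 5.25
tcp_pos: [559.2, 310.0, 4.5]
tcp_rot: [1.943, 2.467, 0.001]
ft_force: [-2.5, -2.8, 12.1]
grip_width: 17.4
finger_force: 98.9
t 5.25 tcp [559.2 310.    4.5] yaw 103.6 zax [ 0.001  0.    -1.   ] q [-0.23  0.69 -0.52  1.81  0.47  0.76 -0.75] F [-2.5 -2.8 12.1] w 17.4 ff 98.9
```

```bash
python3 - <<'E'
from h import *
plan([(559,310,97,103.6,4,0),(524,215,97,90,4,0)],start=(559.2,310,5,103.6))
E
```

```text
0,0,-0.023,0,0,0,0,
0,0,-0.023,0,0,0,0,
0,0,-0.023,0,0,0,0,
0,0,-0.023,0,0,0,0,
-0.021,-0.014,0,0,0,3.4,0,
-0.022,-0.013,0,0,0,3.4,0,
-0.022,-0.012,0,0,0,3.4,0,
-0.024,-0.01,0,0,0,3.4,0   <<
```

```bash
python3 -m inch '[0,0,-0.023,0,0,0,0, 0,0,-0.023,0,0,0,0, 0,0,-0.023,0,0,0,0, 0,0,-0.023,0,0,0,0, -0.021,-0.014,0,0,0,3.4,0, -0.022,-0.013,0,0,0,3.4,0, -0.022,-0.012,0,0,0,3.4,0, -0.024,-0.01,0,0,0,3.4,0]'; python3 - <<'E'
from h import *
viewer.camera('wrist'); st(); 
w=viewer.camera('wrist'); a=viewer.camera('side'); b=viewer.camera('top'); st()
save(w,'w2'); 
u=np.vstack([cv2.resize(a['image'][180:320,200:380],None,fx=3,fy=3),cv2.resize(b['image'][175:265,220:400],None,fx=3,fy=3)[:180]])
u=np.hstack([cv2.resize(a['image'][180:330,230:350],(400,500)),cv2.resize(b['image'][180:260,290:380],(400,356)).copy() if 0 else cv2.resize(b['image'][175:275,290:370],(400,500))])
cv2.imwrite('pics/c2.png',u[:,:,::-1])
E
```

```text
clock: 6.05
tcp_pos: [522.7, 213.7, 95.6]
tcp_rot: [2.225, 2.218, 0.001]
ft_force: [0.5, 0.4, -0.3]
grip_width: 17.5
finger_force: 98.2
t 6.1 tcp [521.8 209.   95.2] yaw 89.4 zax [-0.001 -0.003 -1.   ] q [-0.07  0.46 -0.54  1.95  0.32  0.82 -0.79] F [ 1.2 -4.2 -2.6] w 17.7 ff 98.1
t 6.25 tcp [523.5 214.2  95.8] yaw 89.9 zax [ 0.001  0.    -1.   ] q [-0.07  0.46 -0.54  1.94  0.32  0.82 -0.79] F [-0.3  0.4 -0.7] w 17.6 ff 98.1
```

View pics/w2.png

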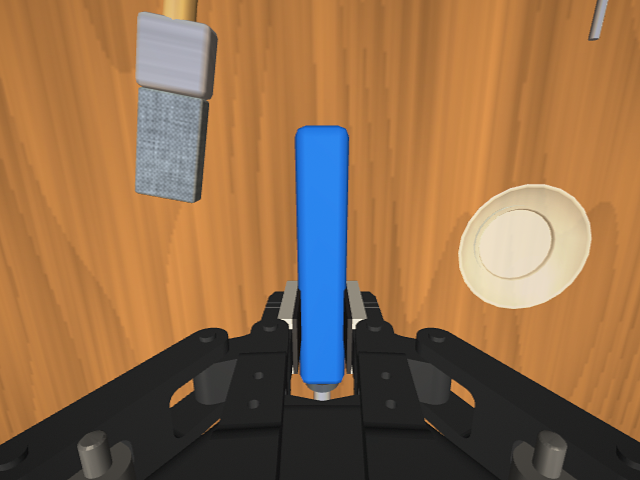

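View pics/c2.png

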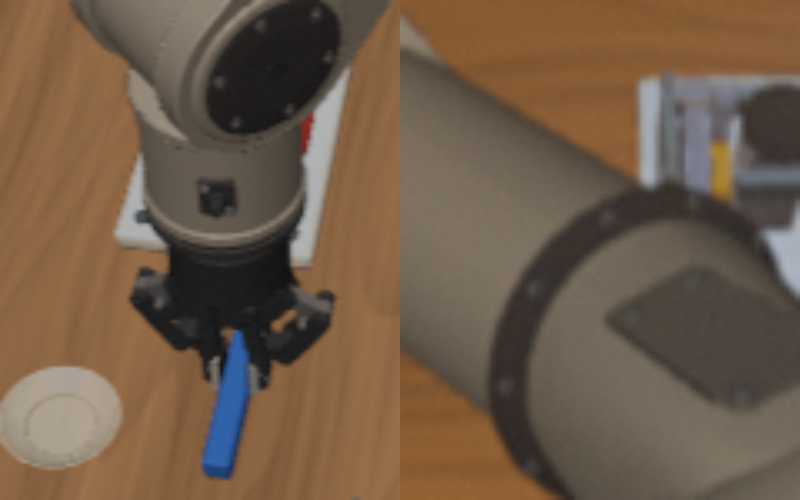

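The rod is held on the centreline and the handle looks straight in the wrist view (rear end at row 127, front at row 385). I'll check its pitch against a projection.

```bash
python3 - <<'E'
from h import *
from scipy.optimize import least_squares
p=viewer.camera('wrist'); st()
im=p['image'].astype(int); r,g,b=im[...,0],im[...,1],im[...,2]
m=((b>80)&(b>1.6*r)&(b>1.2*g)).astype(np.uint8); n,l,s,c=cv2.connectedComponentsWithStats(m); i=1+np.argmax(s[1:,4])
y,x=np.nonzero(l==i)
def edge(row): q=x[y==row]; return q.min(),q.max()+1
print('rows',y.min(),y.max(),[(k,edge(k)) for k in (140,200,260,370)])
E=np.array(p['extrinsics']); print(np.round(E,2))
T=np.array(bot.state()['tcp_pos']); 
# model top face of handle: widths at rows give depth; unknown: pitch, along offset gx, dz, lateral dy, yaw
def pt(v,X):
    gx,dz,pit,lat,yaw=v
    Rm=R.from_euler('ZY',[-90+yaw,pit],degrees=True)   # +pit: tip down
    return proj(p,Rm.apply(np.array(X)-[gx,0,0])+T+[lat,0,dz])
def f(v):
    q=pt(v,[[-55,0,18],[55,0,10]]); e=[q[0,0]-y.min()]
    for row in (150,200,250,280):
        lo,hi=edge(row)
        for sg,t in ((1,lo),(-1,hi)):
            a=pt(v,[[-50,-10*sg,20],[45,-10*sg,20]]); cc=[np.interp(row,a[:,0],a[:,1]) if a[0,0]<a[1,0] else 0]
            e.append(cc[0]-t)
    return e+[ (v[0]-21)/5]
for sg in (1,):
    o=least_squares(f,[21,-4,0,0,0]); print(np.round(o.x,2),np.round(o.fun,1))
print('tip/front rows for level, dz=-4:',pt([21,-5,0,0,0],[[-55,0,20],[55,0,20],[55,0,0],[65,0,14]]),'pitch10',pt([21,-5,10,0,0],[[-55,0,20],[55,0,20],[55,0,0],[65,0,14]]))
E
```

```text
t 6.3 tcp [523.5 215.   95.8] yaw 90.0 zax [ 0.001  0.001 -1.   ] q [-0.07  0.46 -0.54  1.94  0.32  0.82 -0.79] F [ 0.6  0.3 -1.2] w 17.1 ff 98.1
rows 126 383 [(140, (np.int64(295), np.int64(349))), (200, (np.int64(297), np.int64(348))), (260, (np.int64(298), np.int64(346))), (370, (np.int64(300), np.int64(344)))]
[[ 1.0000e+00  0.0000e+00 -0.0000e+00  5.2317e+02]
 [-0.0000e+00  9.6000e-01  2.7000e-01  2.8373e+02]
 [ 0.0000e+00 -2.7000e-01  9.6000e-01  2.3938e+02]
 [ 0.0000e+00  0.0000e+00  0.0000e+00  1.0000e+00]]
[ 19.92 -10.57   2.18   0.19   0.05] [-0.   0.3  0.1 -0.5 -0.  -0.3 -0.2  0.4  0.1 -0.2]
tip/front rows for level, dz=-4: [[120.03602171 321.8673688 ]
 [382.63952293 321.88746221]
 [355.47825565 321.7781871 ]
 [392.08559213 321.85386971]] pitch10 [[132.8077746  321.97516268]
 [378.96734076 321.85129189]
 [347.71354705 321.7503052 ]
 [383.84254076 321.81210831]]
```

```bash
python3 -m inch '[-0.01,0,0,0,0,0,0, -0.014,0,0,0,0,0,0, -0.016,0,0,0,0,0,0, -0.016,0,0,0,0,0,0, -0.014,0,0,0,0,0,0, -0.01,0,0,0,0,0,0, -0.003,0,0,0,0,0,0, 0,0,0,0,0,0,0]' 120; python3 - <<'E'
from h import *
st(); a=viewer.camera('side'); b=viewer.camera('top'); save(a,'s3')
u=np.hstack([cv2.resize(a['image'][160:280,230:350],(400,400)),cv2.resize(b['image'][175:265,310:400],(400,400))])
cv2.imwrite('pics/c3.png',u[:,:,::-1])
E
```

```text
clock: 7.1
tcp_pos: [523.3, 131.0, 95.4]
tcp_rot: [2.223, 2.22, 0.0]
ft_force: [-0.4, -0.2, -1.1]
grip_width: 17.0
finger_force: 121.9
t 7.1 tcp [523.3 131.   95.4] yaw 89.9 zax [ 0.  0. -1.] q [ 0.07  0.42 -0.54  2.    0.3   0.79 -0.64] F [-0.4 -0.2 -1.1] w 17.0 ff 121.9
```

View pics/c3.png

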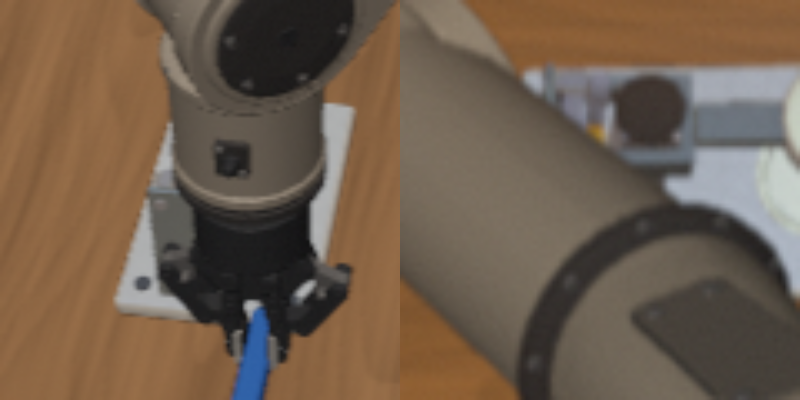

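```bash
python3 -m inch '[0,0,-0.01,0,0,0,0, 0,0,-0.01,0,0,0,0, 0,0.001,-0.012,0,0,0,0, 0,0.002,-0.012,0,0,0,0, 0,0.003,-0.012,0,0,0,0, 0,0.003,-0.011,0,0,0,0, 0,0,0,0,0,0,0, 0,0,0,0,0,0,0]'; python3 - <<'E'
from h import *
st(); a=viewer.camera('side'); w=viewer.camera('wrist')
save(w,'w4')
im=w['image'].astype(int); r,g,b=im[...,0],im[...,1],im[...,2]
m=((b>80)&(b>1.6*r)&(b>1.2*g)); y,x=np.nonzero(m); print('handle rows',y.min(),y.max())
for n,p in(('side',a),('wrist',w)): print(n,[(round(d['confidence'],2),np.round(d['pixel']),d['mask'].sum()) for d in viewer.masks_of('pawl',p)])
E
```

```text
clock: 8.0
tcp_pos: [532.3, 131.3, 162.5]
tcp_rot: [2.222, 2.22, 0.0]
ft_force: [-1.3, -0.1, -0.9]
grip_width: 16.9
finger_force: 122.1
t 8.0 tcp [532.3 131.3 162.5] yaw 89.9 zax [ 0. -0. -1.] q [ 0.11  0.35 -0.57  1.93  0.23  0.93 -0.57] F [-1.3 -0.1 -0.9] w 16.9 ff 122.1
handle rows 126 383
side []
wrist []
```

```bash
python3 -m inch '[0,0.005,-0.01,0,0,0,0, 0,0.007,-0.01,0,0,0,0, 0,0.008,-0.009,0,0,0,0, 0,0.009,-0.008,0,0,0,0, 0,0.009,-0.006,0,0,0,0, 0,0.009,-0.004,0,0,0,0, 0,0,0,0,0,0,0, 0,0,0,0,0,0,0]'; python3 - <<'E'
from h import *
st(); a=viewer.camera('side'); w=viewer.camera('top')
for n,p in(('side',a),('top',w)): print(n,[(round(d['confidence'],2),np.round(d['pixel']),d['mask'].sum()) for d in viewer.masks_of('pawl',p)])
u=np.hstack([cv2.resize(a['image'][160:280,230:350],(400,400)),cv2.resize(w['image'][175:265,310:400],(400,400))])
cv2.imwrite('pics/c5.png',u[:,:,::-1])
E
```

```text
clock: 9.0
tcp_pos: [579.1, 131.5, 209.0]
tcp_rot: [-2.222, -2.221, 0.0]
ft_force: [0.2, 0.9, -1.0]
grip_width: 16.9
finger_force: 122.1
t 9.0 tcp [579.1 131.5 209. ] yaw 90.0 zax [-0.  0. -1.] q [ 0.12  0.37 -0.56  1.79  0.22  1.05 -0.53] F [ 0.2  0.9 -1. ] w 16.9 ff 122.1
side []
top []
```

```bash
python3 -m inch '[0,-0.01,0.002,0,0,0,0, 0.008,-0.004,0.001,0,0,0,0, 0.02,0,0,0,0,0,0, 0.028,0,0,0,0,0,0, 0.032,0,0,0,0,0,0, 0.036,0,0,0,0,0,0, 0.03,0,0,0,0,0,0, 0.015,0,0,0,0,0,0]'; python3 - <<'E'
from h import *
st(); a=viewer.camera('side'); w=viewer.camera('top')
for n,p in(('side',a),('top',w)): print(n,[(round(d['confidence'],2),np.round(d['pixel']),d['mask'].sum()) for d in viewer.masks_of('pawl',p)])
for th in (0,30,45,60,70,80):
    t=np.radians(th); X=[617-93*np.cos(t),5,127+93*np.sin(t)]; print(th,np.round(proj(a,X)),np.round(proj(w,X)))
u=np.hstack([cv2.resize(a['image'][140:280,230:370],(400,400)),cv2.resize(w['image'][175:265,310:400],(400,400))])
cv2.imwrite('pics/c6.png',u[:,:,::-1])
E
```

```text
clock: 10.0
tcp_pos: [563.8, 304.0, 206.4]
tcp_rot: [-2.218, -2.223, -0.001]
ft_force: [0.7, -0.0, -1.2]
grip_width: 16.6
finger_force: 122.1
t 10.0 tcp [563.8 304.  206.4] yaw 90.1 zax [-0.     0.001 -1.   ] q [-0.15  0.45 -0.59  1.68  0.28  1.09 -0.82] F [ 0.7 -0.  -1.2] w 16.6 ff 122.1
side []
top [(0.59, array([212., 386.]), np.int64(4314)), (0.32, array([203., 213.]), np.int64(122))]
0 [[219. 317.]] [[225. 350.]]
30 [[205. 311.]] [[216. 351.]]
45 [[198. 305.]] [[209. 351.]]
60 [[193. 297.]] [[201. 351.]]
70 [[190. 291.]] [[194. 351.]]
80 [[188. 284.]] [[188. 351.]]
```

View pics/c6.png

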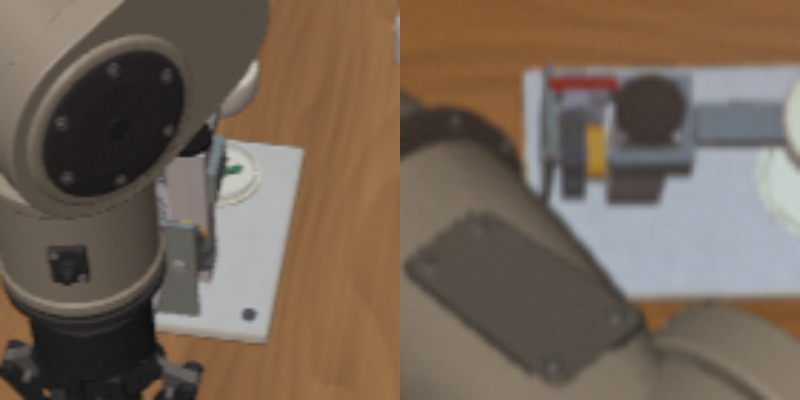

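The pawl stands at about 70°: the red plate shows at top (194,351), which matches the prediction. I'll lay the rod down here, where the table is clear.

```bash
python3 -m inch '[0,0,0.02,0,0,0,0, 0,0,0.035,0,0,0,0, 0,0,0.04,0,0,0,0, 0,0,0.04,0,0,0,0, 0,0,0.03,0,0,0,0, 0,0,0.02,0,0,0,0, 0,0,0.01,0,0,0,0, 0,0,0,0,0,0,0]' 60; python3 -m inch '[0,0,0.002,0,0,0,0, 0,0,0.002,0,0,0,0, 0,0,0.001,0,0,0,0, 0,0,0,0,0,0,0, 0,0,0,0,0,0,0, 0,0,0,0,0,0,0, 0,0,0,0,0,0,0, 0,0,0,0,0,0,0]' 20; python3 -c "
from h import *
st()"
```

```text
clock: 11.0
tcp_pos: [565.0, 299.0, 10.5]
tcp_rot: [-2.223, -2.219, 0.003]
ft_force: [0.5, 0.1, -1.3]
grip_width: 16.9
finger_force: 122.1
clock: 11.8
tcp_pos: [565.3, 300.5, 6.4]
tcp_rot: [-2.222, -2.221, -0.0]
ft_force: [1.3, 0.2, -0.7]
grip_width: 16.9
finger_force: 122.1
t 11.8 tcp [565.3 300.5   6.4] yaw 90.0 zax [ 0.  0. -1.] q [-0.23  0.68 -0.49  1.81  0.44  0.76 -0.95] F [ 1.3  0.2 -0.7] w 16.9 ff 122.1
```

```bash
python3 -m inch '[0,0,0.001,0,0,0,0, 0,0,0.001,0,0,0,0, 0,0,0,0,0,0,0, 0,0,0,0,0,0,0.3, 0,0,0,0,0,0,0.5, 0,0,0,0,0,0,0.6, 0,0,0,0,0,0,0.7, 0,0,0,0,0,0,0.7]' 20; python3 -c "
from h import *
st()"
```

```text
clock: 12.6
tcp_pos: [565.3, 300.4, 4.3]
tcp_rot: [-2.222, -2.221, -0.0]
ft_force: [0.8, -0.4, 0.5]
grip_width: 60.0
finger_force: 0.0
t 12.6 tcp [565.3 300.4   4.3] yaw 90.0 zax [-0.  0. -1.] q [-0.23  0.69 -0.49  1.81  0.45  0.76 -0.95] F [ 0.8 -0.4  0.5] w 60.0 ff 0.0
```

```bash
python3 -m inch '[0,0,-0.012,0,0,0,0.7, 0,0,-0.03,0,0,0,0.7, 0,0,-0.04,0,0,0,0.6, 0,0,-0.045,0,0,0,0.2, 0,0,-0.045,0,0,0,0, 0,0,-0.045,0,0,0,0, 0,0,-0.045,0,0,0,0, 0,0,-0.035,0,0,0,0]' 40 && python3 -m inch '[-0.025,0.002,0,0,0,0,0, -0.04,0.002,0,0,0,0,0, -0.045,0.002,0,0,0,0,0, -0.045,0.002,0,0,0,0,0, -0.045,0.002,0,0,0,0,0, -0.045,0.002,0,0,0,0,0, -0.045,0.002,0,0,0,0,0, -0.045,0.002,0,0,0,0,0]' && python3 -m inch '[-0.045,0,0,0,0,0,0, -0.04,0,0,0,0,0,0, -0.03,0,0,0,0,0,0, -0.013,0,0,0,0,0,0, 0,0,0.025,0,0,0,0, 0,0,0.03,0,0,0,0, 0,0,0.025,0,0,0,0, 0,0,0.015,0,0,0,0]'; python3 - <<'E'
from h import *
st(); a=viewer.camera('side'); b=viewer.camera('top'); w=viewer.camera('wrist'); st()
u=np.hstack([cv2.resize(w['image'],(400,300)),cv2.resize(a['image'],(400,300))])
v=np.hstack([cv2.resize(a['image'][120:225,250:390],(400,300)),cv2.resize(b['image'][160:265,310:450],(400,300))])
cv2.imwrite('pics/c7.png',np.vstack([u,v])[:,:,::-1])
E
```

```text
clock: 13.4
tcp_pos: [565.0, 300.8, 305.5]
tcp_rot: [2.221, 2.221, 0.004]
ft_force: [0.4, 0.1, 0.2]
grip_width: -0.0
finger_force: 0.0
clock: 14.2
tcp_pos: [580.6, -36.2, 302.5]
tcp_rot: [2.221, 2.221, 0.001]
ft_force: [1.3, 0.7, -0.1]
grip_width: -0.0
finger_force: 0.0
clock: 15.0
tcp_pos: [580.4, -161.6, 205.1]
tcp_rot: [-2.22, -2.221, 0.0]
ft_force: [-0.1, 0.4, -0.1]
grip_width: 0.1
finger_force: 0.0
t 15.0 tcp [ 580.4 -161.6  205.1] yaw 90.0 zax [-0.001  0.001 -1.   ] q [ 0.49  0.36 -0.41  1.78  0.17  1.04  0.02] F [-0.1  0.4 -0.1] w 0.1 ff 0.0
t 15.15 tcp [ 580.9 -162.   206.5] yaw 90.0 zax [-0.001  0.001 -1.   ] q [ 0.49  0.36 -0.41  1.78  0.17  1.04  0.02] F [0.1 0.1 0.5] w -0.1 ff 0.0
```

View pics/c7.png

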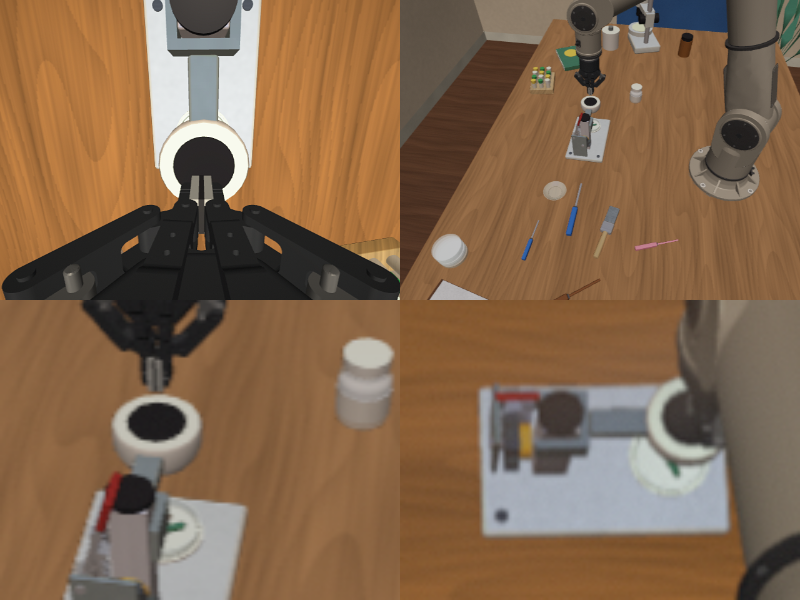

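The fingers are over the lamp disc, the rod lies on the table, and the pawl is up. I'll press down now.

```bash
python3 -m inch '[0,0,0.012,0,0,0,0, 0,0,0.015,0,0,0,0, 0,0,0.01,0,0,0,0, 0,0,0.006,0,0,0,0, 0,0,0.008,0,0,0,0, 0,0,0.008,0,0,0,0, 0,0,0.008,0,0,0,0, 0,0,0.008,0,0,0,0]' && python3 -m inch '[0,0,0.008,0,0,0,0, 0,0,0.007,0,0,0,0, 0,0,0.006,0,0,0,0, 0,0,0.005,0,0,0,0, 0,0,0.003,0,0,0,0, 0,0,0.001,0,0,0,0, 0,0,0,0,0,0,0, 0,0,0,0,0,0,0]'; python3 -c "
from h import *
st()"
```

```text
clock: 15.95
tcp_pos: [580.6, -162.5, 131.0]
tcp_rot: [-2.222, -2.22, 0.001]
ft_force: [-4.2, -0.3, 5.4]
grip_width: -0.0
finger_force: 2.9
clock: 16.75
tcp_pos: [581.0, -162.6, 104.8]
tcp_rot: [2.221, 2.219, -0.001]
ft_force: [-26.8, 4.5, 62.4]
grip_width: 0.1
finger_force: 30.9
t 16.75 tcp [ 581.  -162.6  104.8] yaw 89.9 zax [ 0.001 -0.001 -1.   ] q [ 0.47  0.48 -0.39  1.86  0.23  0.85 -0.04] F [-26.8   4.5  62.4] w 0.1 ff 30.9
```

```bash
python3 -m inch '[0,0,-0.004,0,0,0,0, 0,0,-0.01,0,0,0,0, 0,0,-0.025,0,0,0,0, 0,0,-0.04,0,0,0,0, 0,0,-0.04,0,0,0,0, 0,0,-0.04,0,0,0,0, 0,0,-0.02,0,0,0,0, 0,0,0,0,0,0,0]' && python3 -m inch '[-0.02,0,0,0,0,0,0, -0.035,0,0,0,0,0,0, -0.035,0,0,0,0,0,0, -0.035,0,0,0,0,0,0, -0.035,0,0,0,0,0,0, -0.02,0,0,0,0,0,0, 0,0,0,0,0,0,0, 0,0,0,0,0,0,0]'; python3 - <<'E'
from h import *
st(); a=viewer.camera('side'); b=viewer.camera('top')
for z in (105,165): print(z,proj(a,[581,-163,z]),proj(b,[581,-163,z]))
for n,p in(('side',a),('top',b)):
    print(n,[(l,np.round(d['pixel'])) for l in('lamp','jar','dish','brush') for d in viewer.masks_of(l,p)[:1]])
u=np.hstack([cv2.resize(a['image'][130:270,230:420],(400,300)),cv2.resize(a['image'][270:420,180:380],(400,300))])
v=np.hstack([cv2.resize(b['image'][160:265,310:450],(400,300)),cv2.resize(b['image'][160:310,190:390],(400,300))])
cv2.imwrite('pics/c8.png',np.vstack([u,v])[:,:,::-1])
E
```

```text
clock: 17.55
tcp_pos: [582.4, -162.7, 284.0]
tcp_rot: [2.219, 2.217, 0.004]
ft_force: [0.8, -0.1, -0.6]
grip_width: 0.2
finger_force: 0.0
clock: 18.35
tcp_pos: [580.9, -341.9, 279.6]
tcp_rot: [-2.221, -2.22, -0.001]
ft_force: [-0.4, 0.7, 0.3]
grip_width: 0.2
finger_force: 0.0
t 18.35 tcp [ 580.9 -341.9  279.6] yaw 90.0 zax [-0.001  0.001 -1.   ] q [ 0.69  0.41 -0.34  1.53  0.14  1.22  0.32] F [-0.4  0.7  0.3] w 0.2 ff 0.0
105 [[178.34565694 306.79714781]] [[206.55082755 408.88096798]]
165 [[161.26312625 306.09345748]] [[200.60910698 412.14959666]]
side [('lamp', array([183., 305.])), ('jar', array([149., 375.])), ('brush', array([364., 330.]))]
top [('lamp', array([210., 401.])), ('dish', array([190., 281.])), ('brush', array([268., 241.]))]
```

View pics/c8.png

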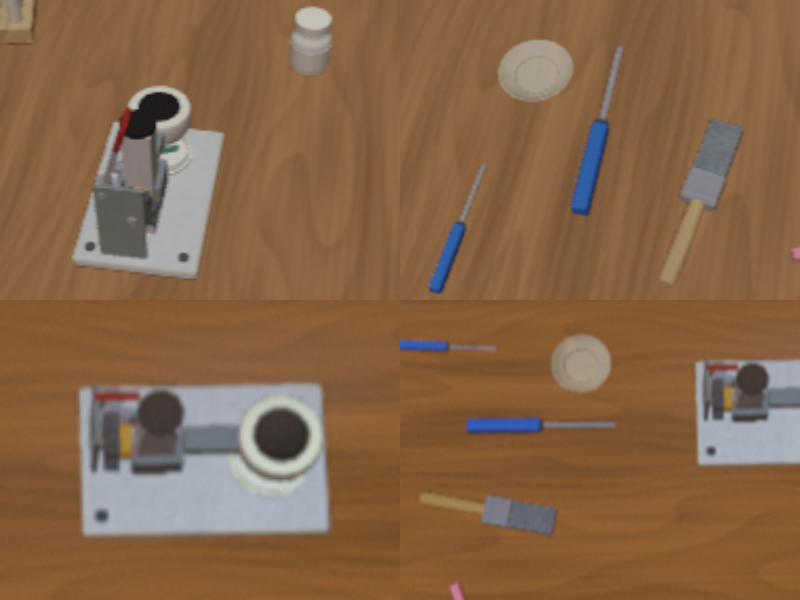

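The lamp disc is at side row 178, which matches a top height of 105. The pawl is still up, the rod lies flat, and the brush, jar and dish are where they started.

```bash
python3 -c "
from station import bot
print(bot.job_done())"
```

```text
the job is handed in; nothing more can be done
None
```

The job is handed in at about 18 s: the rod lifted the pawl to about 70°, the lamp is at its lower stop, the rod lies flat and the brush, jar and dish are undisturbed; the closed fingertips pressed the lamp's stop with a wrist force of 62 N (limit 120 N), and the verdict was not shown.

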